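# Snap the graphite reamer into its spring-clip rack

## Task

At this glass-bead bench, first take the thick blue glass rod that was left lying on the open clips of the tool rack with the red end stop and lay it flat in the grey tray. Then take the wooden-handled graphite reamer from its V rest, lay its handle along that rack centred over the two spring clips with the black tip pointing away from the red stop, and press it down until both clips snap round it and it sits fully home. Leave the blue spatula in the other rack, the amber jar, the green bottle and the bundle of coloured rods where they are.

Things in the scene. Friction and masses are not known exactly. Their poses are not given: they have to be found in the camera images.
- rack: Tool rack (fixed): pale wood block 46 mm wide, top 26 mm high, on a dark steel foot 160 x 70 mm, 8 mm thick. Origin on the bench under the seat point. x runs along the rack, away from the red end stop (inner face at x = -76 mm, top 60 mm above the bench). Clips at x = -44 and 44 mm; between them (x -36 to 36 mm) it is open from above.
- rack_seat (a point): Where the middle of the reamer's handle axis lies when fully home: centred between the two clips, 41 mm above the bench. Axes as the rack's. Midway between the clips two wooden cheeks 40 mm long, 13 to 18 mm to either side (y), reach 2 mm above this point, so fingers cannot reach down round a handle that is home.
- rack_clip_a (a point): Clip next to the red stop, at the height of the seated axis. 16 mm long along x: two sprung steel fingers, one on each side (y), with a 16 mm neck 9.5 mm above this point and flared lips 21 mm above it. A 22 mm handle laid on the clips rests in the lips, axis 18 mm above this point; it snaps in when pushed down 18 mm, at about 6 to 10 N a clip (12 to 20 N pushed midway).
- rack_clip_b (a point): The other clip, alike, 88 mm from the first along x.
- reamer_mid (a point): Middle of the reamer's handle, on its axis. Round oak handle 22 mm in diameter, 130 mm long, brass ferrule to x = 77 mm, black graphite tip tapering to x = 130 mm. x points to the tip. About 0.14 kg, balanced about 20 mm from here towards the tip. It starts level on the V rest, axis 47 mm above the bench; there is room to grip it between the V plates.
- reamer_a (a point): Point on the handle's axis 44 mm from the middle towards the butt (over the clip next to the stop when home).
- reamer_b (a point): Point on the handle's axis 44 mm from the middle towards the tip (over the other clip when home).
- reamer: The reamer itself, same frame as its handle's middle.
- glassrod_mid (a point): Centre of the blue glass rod: round, 20 mm in diameter, 140 mm long, x along it, about 0.1 kg. It starts lying loosely in the lips of the rack's clips, along the rack, its axis 57 mm above the bench.
- glassrod: The blue glass rod itself, same frame as its centre.
- tray_in (a point): Centre of the inner floor of the grey tray (fixed), 5 mm above the bench. Inside 210 mm along x, 100 mm along y; walls 5 mm thick, tops 20 mm above the bench.
- rest: Low V rest (fixed) that carries the reamer; origin at the centre of its underside, x along the reamer. Foot plate 90 x 56 mm, 6 mm thick; two V plates 6 mm thick at x = -38 and +38 mm, their tops 48 mm above the bench, 34 mm across.
- rack2_seat (a point): Second rack (fixed), black, no red stop, otherwise the same shape; seat point and axes as in the first. Occupied.
- spatula_mid (a point): Middle of the handle of the spatula seated in the second rack: blue handle 22 mm in diameter, 130 mm long, steel blade out to 133 mm along x. Bystander, to be left alone.
- jar: Amber glass jar, 48 mm in diameter, 75 mm high, origin at the centre of its underside. Bystander, to be left alone.
- jar2: Green glass bottle with a white cap, 48 mm in diameter, 150 mm high, origin at the centre of its underside. Bystander, to be left alone.
- bundle: Bundle of five coloured glass rods 200 mm long (along x) on an aluminium plate, 90 mm wide, 20 mm high, origin at the centre of its underside. Bystander, to be left alone.
Mind the look-alikes: they are no part of the job. What is shaped like the glassrod but pink is not meant.

How it is judged:
By the outcome, as a careful person would: the job done as asked, in the order asked, and still so for the second after the job is handed in, with the robot touching nothing.
It also fails if it takes over 62 s, if anything falls off the work surface, if the arm or the gripper's body presses on something with over 40 N, if the wrist force passes 120 N, or if a joint passes its speed limit or range.

## Robot

A 7-joint arm with a two-finger parallel gripper is mounted at the origin on the work surface. World frame = base frame: x ahead of the robot, y to its left, z up, the work surface at z = 0. Lengths are in mm, angles in rad, forces in N, time in s.
With the tool pointing down it reaches from about 400 to 850 mm from the base axis. Payload 10.4 kg.
Tool frame: the origin (TCP) lies at the very end of the fingers, on their centre line; the grasp point (between the pads) lies env.grasp_offset behind it (env.grasp_offset is the distance from the TCP to the grasp point, in mm); z points along the fingers, y is the line along which they close (so a half turn about z gives the same grasp; the last joint's range is limited). The gripper opens to 87 mm and grips with 3 to 60 N. Pads are 19 mm wide; open, the fingers measure 117 mm over their backs; the gripper's body (75 mm by 190 mm) begins 51 mm behind the grasp point.
Start: joints at [1.324, 0.332, -0.065, 1.46, 0.022, 1.35, -0.088], TCP at [138.731, -609.431, 222.576] pointing down, gripper open.
Joint ranges: [-2.6, 2.6], [-0.5, 2.12], [-1.47, 1.34], [0.16, 2.42], [-1.27, 4.41], [0.06, 2.06], [-2.6, 2.6]. Speed limits (rad/s): [2.22, 2.22, 2.79, 2.79, 3.14, 3.14, 3.14].

## Interface

Orientations are given as a unit quaternion [w, x, y, z].
In Python, from station import env gives the robot as it stands.
- The arm moves only by the tool step_arm, never from a script. Its argument "increments" is text: rows parted by semicolons, each of 5 numbers parted by spaces: the gripper command: -1 is fully open, 1 is shut, values between are in proportion, then the shift along the tool's x, y, z each as a share of 40 mm, from -1 to 1, then the turn about the tool's z as a share of 0.12 rad, from -1 to 1. In form: claw dx dy dz twist; .... A call has 1 to 5 rows; each row shifts and turns the commanded pose from where the row before left it, along the tool's axes as they then stand; what a row does not reach is not made up. A row lasts 1/10 s, in which the tool goes at most 50 mm and 8.59 degrees, less where a joint would pass 70% of its speed; a pose out of reach is approached as far as the arm can. A call with a number of a shift or a turn outside -1 to 1 is refused whole. A call with a gripper value outside its range is refused whole. The fingers move at their own pace and stop on an object; "newtons" is the grip in N (left out, the last holds). Time passes only in rows, so rows that do not move let the fingers close. It gives the time, the measured TCP pose, the force, the opening and the grip force at its end, in the units of the state.
- env.get_state(): the state, without advancing time (a new reading comes with each control period).
- env.read_camera(name): name is "side" or "top"; returns (picture, depth): 420x560x3 uint8, red, green, blue; 420x560 float32, mm along the optical axis (not along the pixel's ray), 0 where there is no reading.
- env.camera_params(name): a dict with "mtx" (3x3 intrinsics, pixels), "pose" (4x4, takes a point from camera to world coordinates). Camera axes: x right, y down, z forward; pixel columns grow to the right and rows downward; lengths in mm; the calibration is good to about 2 mm. A picture is of the moment at which its call begins. camera_params takes no time and is no camera call.
- env.close_job(): hands the job in; it is judged then, once.
The state is a dict: "time": time; "joint_pos": joint angles; "joint_velocities": joint speeds; "tau": joint torques, N m; "eef_pos": TCP position; "eef_rot": TCP orientation; "force": force on the tool from outside, world axes, zero at the start; "torque": the same for the moment, N m; "opening": finger opening in mm; "finger_force": force on a finger pad.
Only numpy, scipy, OpenCV 4.12 (cv2) and the standard library are available. Lean on these libraries where they do the work, as an engineer would, in place of code of your own. Each camera call takes 0.05 s, during which the arm holds its last target. There are 200 camera calls.

## Working session

There is one attempt and no reset: what is moved stays moved. The work goes in short steps, Python scripts to look and compute and a tool call to move; the robot and the scene stay as the last step left them, time stands still between calls to the robot, and variables do not carry over. Pictures are saved under pics/ and viewed, at most 11 in all, crops included, and the job is handed in when it is done.

Besides the shell and the picture viewer there is one more tool, called after "Emit:" by a JSON object that holds its "op" and its "data". step_arm: Moves the arm, as the interface text tells. Its arguments: {"type":"object","properties":{"increments":{"type":"string"},"newtons":{"type":"number"}},"required":["increments"]}

```bash
mkdir -p pics
cat > h.py <<'E'
import numpy as np,cv2
from station import env
def cam(n):
    im,d=env.read_camera(n);p=env.camera_params(n);return im,d,np.array(p["mtx"]),np.array(p["pose"])
def pts(d,K,T):
    v,u=np.indices(d.shape);P=np.stack([(u-K[0,2])/K[0,0]*d,(v-K[1,2])/K[1,1]*d,d],-1)
    return P@T[:3,:3].T+T[:3,3]
def ray(u,v,z,K,T):
    r=T[:3,:3]@np.array([(u-K[0,2])/K[0,0],(v-K[1,2])/K[1,1],1]);return T[:3,3]+r*(z-T[2,3])/r[2]
E
python3 - <<'E'
from h import *
for n in("top","side"):
    im,d,K,T=cam(n);cv2.imwrite(f"pics/{n}0.png",cv2.resize(im[...,::-1],(784,588)))
    np.savez(f"{n}0.npz",im=im,d=d,K=K,T=T);print(n,K[0,0],T.round(2).tolist())
s=env.get_state();print(s,env.grasp_offset)
E
```

```text
top 498.9286824497825 [[-0.03, -0.99, 0.14, 371.17], [-1.0, 0.03, -0.0, 30.25], [0.0, -0.14, -0.99, 1140.27], [0.0, 0.0, 0.0, 1.0]]
side 441.8581790207653 [[-0.92, -0.2, 0.34, 166.5], [-0.39, 0.52, -0.76, 825.82], [-0.02, -0.83, -0.55, 647.17], [0.0, 0.0, 0.0, 1.0]]
{'time': 0.1, 'joint_pos': array([ 1.32442346,  0.33279781, -0.06474369,  1.46085116,  0.02159004,
        1.34988459, -0.08847705]), 'joint_velocities': array([-6.49540077e-04, -5.70387846e-04,  6.77135041e-06, -2.36080936e-03,
       -8.83568275e-04,  2.22572710e-03, -2.77822910e-04]), 'tau': array([ 1.69774314e-03, -6.24548650e+01,  2.48303474e-02, -3.90715957e+01,
       -6.14109356e-02,  3.65498965e-02,  7.13678401e-05]), 'eef_pos': array([ 138.64431308, -609.07933322,  221.84333405]), 'eef_rot': array([-6.17055096e-04,  9.93742516e-01,  1.11693436e-01, -8.53200055e-05]), 'force': array([0.2241387 , 0.94862096, 0.33443863]), 'torque': array([ 0.03249402, -0.00426123,  0.00648382]), 'finger_force': 0.0, 'opening': 87.19794391804716} 18.700000000000003
```

View pics/top0.png

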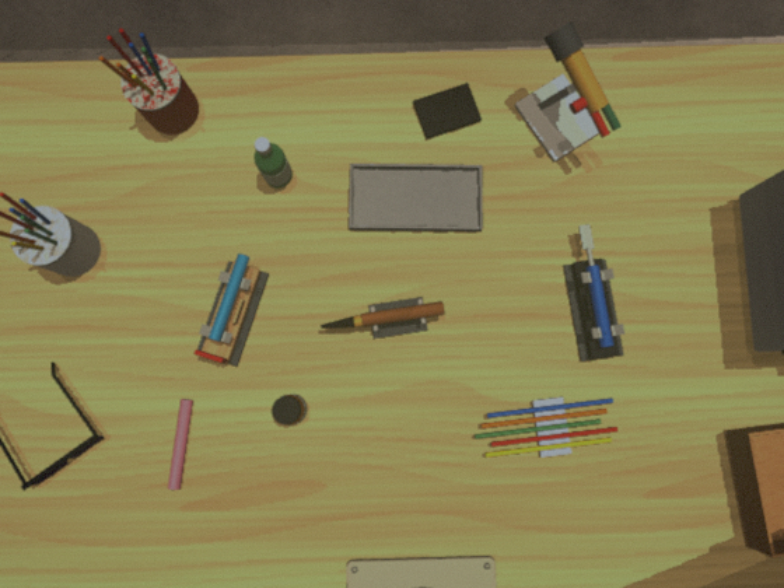

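View pics/side0.png

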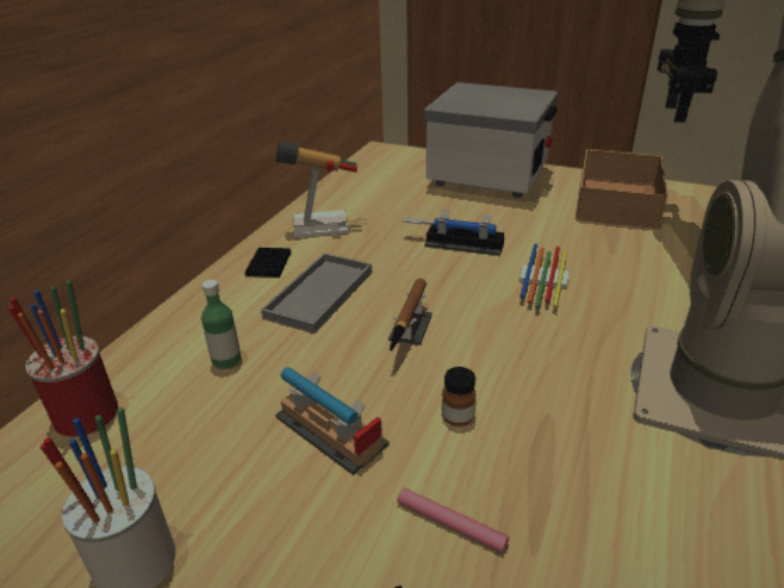

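The top view shows the light-blue rod lying on the red-stop rack at (230,297), the reamer on its V rest at (385,317) with its tip to the left, the tray at (415,197) and the second rack with the spatula at (598,300). Rod candidates are the light-blue rod (230,297), the pink rod (180,443), the spatula handle (600,305) and the bundle (545,428). The light-blue one fits, because it alone lies on the open clips of the red-stop rack.

Run:
```python
from h import *
D={n:np.load(n+"0.npz") for n in("top","side")}
im,d,K,T=[D["top"][k] for k in("im","d","K","T")]
crop=im[165:275,120:330];cv2.imwrite("pics/crop1.png",cv2.resize(crop[...,::-1],None,fx=3.6,fy=3.6,interpolation=cv2.INTER_CUBIC))
H=cv2.cvtColor(im,cv2.COLOR_RGB2HSV);P=pts(d,K,T)
def comp(m,box):
    u0,v0,u1,v1=box;M=np.zeros(m.shape,np.uint8);M[v0:v1,u0:u1]=m[v0:v1,u0:u1]
    n,l,s,c=cv2.connectedComponentsWithStats(M);return l==1+np.argmax(s[1:,4])
def rep(name,m,z):
    vs,us=np.nonzero(m);W=np.array([ray(u,v,z,K,T)[:2] for u,v in zip(us,vs)])
    r=cv2.minAreaRect(W.astype(np.float32));c=W.mean(0);e,V=np.linalg.eigh(np.cov((W-c).T));a=V[:,1]
    t=(W-c)@a;q=P[m];q=q[d[m]>0]
    print(name,len(us),"c",c.round(1),"ax",a.round(3),"rect",np.round(r[0],1),np.round(r[1],1),"mid",(c+a*(t.max()+t.min())/2).round(1),"z med/95",np.percentile(q[:,2],[50,95]).round(1))
h,s,v=[H[...,i].astype(int) for i in range(3)]
b=lambda x0,y0,x1,y1:[int(k/1.4) for k in(x0,y0,x1,y1)]
rep("rod",comp((h>90)&(h<115)&(s>120)&(v>60),b(190,240,275,360)),62)
rep("redstop",comp(((h<7)|(h>172))&(s>130),b(185,335,250,372)),60)
print("rod px hsv",H[212,164],"reamer hsv",H[int(313/1.4),int(410/1.4)],H[int(324/1.4),int(335/1.4)],"tray",H[140,300],"bg",H[250,250])
rep("handle",comp(((h<14))&(s>110)&(v>50),b(310,285,460,350)),50)
rep("tray",comp((s<75)&(v<200),b(340,155,495,240)),12)
m=(P[...,2]>40)&(d>0); rep("reamerZ",comp(m,b(310,285,460,350)),48)
m=(P[...,2]>15)&(d>0); rep("rackZ",comp(m,b(185,240,280,372)),40)
```

```text
rod 410 c [522.9 286.5] ax [-0.945  0.328] rect [523.3 286.3] [ 14.7 136.3] mid [523.3 286.4] z med/95 [67.1 70.8]
redstop 58 c [432.2 316.2] ax [0.347 0.938] rect [432.1 316.2] [42.6  6.4] mid [432.2 316.2] z med/95 [61.  64.1]
rod px hsv [ 98 137 136] reamer hsv [ 15 157 114] [26 97 55] tray [ 20  37 123] bg [ 24 111 151]
handle 13 c [487.4  51.4] ax [-0.034  0.999] rect [488.2  51.5] [13.4  8.7] mid [487.4  52.2] z med/95 [56.9 59.6]
tray 4475 c [690. -11.] ax [0.04  0.999] rect [690.2 -11.4] [221.9 112.7] mid [690.  -11.1] z med/95 [ 6.9 21.7]
reamerZ 795 c [488.1  37.4] ax [-0.128  0.992] rect [486.6  48.7] [ 37.8 194.5] mid [486.6  48.7] z med/95 [55.7 60.3]
rackZ 1684 c [503.6 291.2] ax [-0.948  0.319] rect [510.1 292.9] [ 61.2 173.6] mid [508.9 289.5] z med/95 [54.  69.2]
```

View pics/crop1.png

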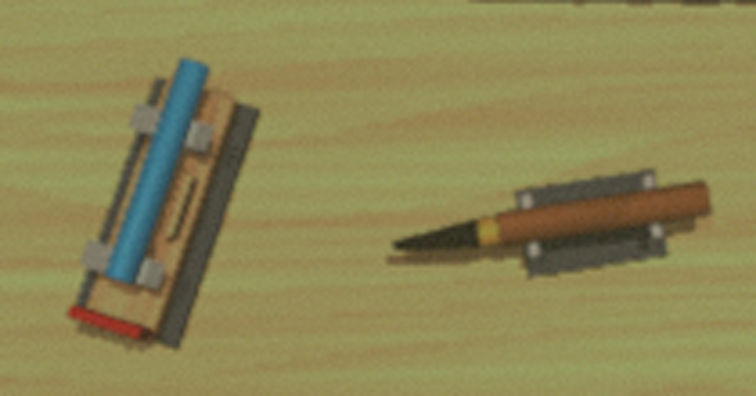

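The crop confirms the choice. The blue rod lies in the four grey clip lips, and the red stop is at crop (108,322), so rack +x points up and right. The reamer tip points left, away from the butt at (705,198). Next I'll refine these once and plan.

```bash
cat >> h.py <<'E'
def plan(x,y,z,yawdeg=None):
    s=env.get_state();p=np.array(s["eef_pos"]);w,a,b,c=s["eef_rot"]
    from scipy.spatial.transform import Rotation as Ro
    R=Ro.from_quat([a,b,c,w]).as_matrix();t=R.T@(np.array([x,y,z])-p)/40
    yaw=np.degrees(np.arctan2(R[1,0],R[0,0]))
    print("pos",p.round(1),"yaw",yaw.round(2),"units",t.round(2),"tz down",R[2,2].round(4))
    if yawdeg is not None: print("twist units",round(-np.radians((yawdeg-yaw+180)%360-180)/.12,2))
E
python3 - <<'E'
from h import *
D=np.load("top0.npz");im,d,K,T=[D[k] for k in("im","d","K","T")]
H=cv2.cvtColor(im,cv2.COLOR_RGB2HSV).astype(int);h,s,v=H[...,0],H[...,1],H[...,2];P=pts(d,K,T)
def rep(n,m,box,z):
    u0,v0,u1,v1=[int(k/1.4) for k in box];M=np.zeros(m.shape,np.uint8);M[v0:v1,u0:u1]=m[v0:v1,u0:u1]
    _,l,st,_=cv2.connectedComponentsWithStats(M);vs,us=np.nonzero(l==1+np.argmax(st[1:,4]))
    W=np.array([ray(u,v_,z,K,T)[:2] for u,v_ in zip(us,vs)],np.float32);r=cv2.minAreaRect(W);B=cv2.boxPoints(r)
    a=B[1]-B[0];a2=B[2]-B[1];a=a if np.hypot(*a)>np.hypot(*a2) else a2
    print(n,len(us),np.round(r[0],1),np.round(r[1],1),"ang",np.degrees(np.arctan2(a[1],a[0])).round(1))
rep("rod",(h>80)&(h<125)&(s>60),(190,240,275,360),57)
rep("handle",(h<20)&(s>125)&(v>45),(358,290,460,345),50)
rep("ferrule",(h>18)&(h<26)&(s>150)&(v>90),(345,305,370,335),47)
c=lambda x,y:ray(x/3.6+120,y/3.6+165,62,K,T)[:2]
A=(c(97,255)+c(151,272))/2;B=(c(146,118)+c(201,137))/2
print("clips",A,B,np.hypot(*(B-A)),"mid",(A+B)/2,"ang",np.degrees(np.arctan2(*(B-A)[::-1])))
bc=ray(710/3.6+120,199/3.6+165,47,K,T);tc=ray(395/3.6+120,246/3.6+165,47,K,T)
e=(tc-bc)[:2];L=np.hypot(*e);e/=L;print("butt",bc,"tip",tc,L,"mid",bc[:2]+e*65,np.degrees(np.arctan2(e[1],e[0])))
for n,b in dict(bottle=(245,130,300,195),kiln=(735,160,784,360),box=(730,410,784,560),torch=(510,20,625,165),corridor=(300,240,735,560)).items():
    q=P[int(b[1]/1.4):int(b[3]/1.4),int(b[0]/1.4):int(b[2]/1.4)].reshape(-1,3);hi=q[q[:,2]>40]
    print(n,np.percentile(hi,[2,98],axis=0).round(0).tolist())
plan(450,-300,222)
E
```

```text
rod 501 [524.  287.4] [ 18.  139.6] ang -19.0
handle 544 [490.2  20.4] [ 20.9 137.7] ang -83.3
ferrule 31 [481.9  86.6] [11.  13.3] ang -1.1
clips [466.09381362 304.82511596] [548.11549226 275.54683887] 87.09060383552996 mid [507.10465294 290.18597741] ang -19.644419409982824
butt [497.60097054 -49.85930302  47.        ] tip [473.77711513 143.40632884  47.        ] 194.7284790287149 mid [489.64861242  14.65240135] 97.02739919199934
bottle [[712.0, 195.0, 44.0], [750.0, 238.0, 153.0]]
kiln [[420.0, -542.0, 42.0], [671.0, -538.0, 153.0]]
box [[120.0, -542.0, 41.0], [301.0, -492.0, 85.0]]
torch [[371.0, -305.0, 73.0], [878.0, 30.0, 1140.0]]
corridor [[371.0, -314.0, 42.0], [592.0, 141.0, 1140.0]]
pos [ 138.6 -609.1  221.8] yaw 12.83 units [ 9.3  -5.81  0.  ] tz down -1.0
```

Emit:
{"op": "step_arm", "data": {"increments": "-1 0.93 -0.58 0 0;-1 0.93 -0.58 0 0;-1 0.93 -0.58 0 0;-1 0.93 -0.58 0 0;-1 0.93 -0.58 0 0"}}

```text
time: 0.6
eef_pos: [295.2, -453.5, 222.3]
eef_rot: [-0.0, 0.994, 0.112, -0.0]
force: [1.2, -0.7, 1.3]
opening: 86.7
finger_force: 0.0
```

Emit:
{"op": "step_arm", "data": {"increments": "-1 0.93 -0.58 0 0;-1 0.93 -0.58 0 0;-1 0.93 -0.58 0 0;-1 0.93 -0.58 0 0;-1 0.93 -0.58 0 0"}}

```text
time: 1.1
eef_pos: [450.8, -299.2, 222.4]
eef_rot: [-0.0, 0.994, 0.112, -0.0]
force: [0.0, -0.3, 0.5]
opening: 86.9
finger_force: 0.0
```

Emit:
{"op": "step_arm", "data": {"increments": "-1 0.34 -0.93 0 0;-1 0.34 -0.93 0 0;-1 0.34 -0.93 0 0;-1 0.34 -0.93 0 0;-1 0.34 -0.93 0 0"}}

```text
time: 1.6
eef_pos: [474.7, -102.6, 222.3]
eef_rot: [0.0, 0.994, 0.112, -0.0]
force: [1.0, -0.3, -0.0]
opening: 87.1
finger_force: 0.0
```

Emit:
{"op": "step_arm", "data": {"increments": "-1 0.34 -0.93 0 0;-1 0.34 -0.93 0 0;-1 0.34 -0.93 0 0;-1 0.34 -0.93 0 0;-1 0.34 -0.93 0 0"}}

```text
time: 2.1
eef_pos: [499.8, 93.7, 222.4]
eef_rot: [0.0, 0.994, 0.112, -0.0]
force: [1.2, -0.1, 0.1]
opening: 87.0
finger_force: 0.0
```

Emit:
{"op": "step_arm", "data": {"increments": "-1 0.34 -0.93 0 0;-1 0.34 -0.93 0 0;-1 0.34 -0.93 0 0;-1 0.34 -0.93 0 0;-1 0.34 -0.93 0 0"}}

```text
time: 2.6
eef_pos: [525.0, 290.0, 222.1]
eef_rot: [0.0, 0.994, 0.111, -0.0]
force: [0.9, 0.3, -0.4]
opening: 87.0
finger_force: 0.0
```

Emit:
{"op": "step_arm", "data": {"increments": "-1 0 0 0 0.94;-1 0 0 0 0.94;-1 0 0 0 0.94;-1 0 0 0 0.94;-1 0 0 0 0.94"}}

```text
time: 3.1
eef_pos: [524.4, 288.6, 221.0]
eef_rot: [0.0, 0.986, -0.166, -0.002]
force: [0.6, 0.7, -2.2]
opening: 86.9
finger_force: 0.0
```

Run:
```python
from h import *
plan(524,287.4,110,-19.3);s=env.get_state();print(s["time"],s["joint_pos"].round(2),s["force"])
```

```text
pos [524.4 288.6 221. ] yaw -19.11 units [0.01 0.03 2.78] tz down -1.0
twist units 0.03
3.1 [-0.15  0.32 -0.53  1.51  0.16  1.35 -2.6 ] [ 0.57043544  0.73347048 -2.18742114]
```

Run:
```python
from h import *
s=env.get_state();print(s["joint_pos"].round(4))
im,d,K,T=cam("top");cv2.imwrite("pics/t1.png",cv2.resize(im[150:290,110:290][...,::-1],None,fx=4,fy=4))
```

```text
[-0.1502  0.3243 -0.5339  1.5116  0.1645  1.3538 -2.6014]
```

Emit:
{"op": "step_arm", "data": {"increments": "-1 0 0 0.9 -0.2;-1 0 0 0.9 0;-1 0 0 0.9 0;-1 0 0 0 0"}}

```text
time: 3.55
eef_pos: [521.9, 287.0, 109.2]
eef_rot: [0.003, 0.989, -0.151, -0.004]
force: [-0.7, -0.9, -0.0]
opening: 86.8
finger_force: 0.0
```

Run:
```python
from h import *
s=env.get_state();print(s["joint_pos"].round(4));plan(524,287.4,47,-19.3)
```

```text
[-0.2145  0.4003 -0.4528  1.6486  0.1877  1.1457 -2.589 ]
pos [521.9 287.  109.2] yaw -17.34 units [ 0.06 -0.04  1.56] tz down -1.0
twist units 0.28
```

Emit:
{"op": "step_arm", "data": {"increments": "-1 0.06 -0.04 0.8 0;-1 0 0 0.75 0;-1 0 0 0 0;0.5 0 0 0 0;0.5 0 0 0 0", "newtons": 20}}

```text
time: 4.05
eef_pos: [528.8, 290.3, 54.7]
eef_rot: [-0.001, 0.988, -0.152, 0.001]
force: [0.5, 0.3, 0.1]
opening: 77.6
finger_force: 0.0
```

Emit:
{"op": "step_arm", "data": {"increments": "0.8 0 0 0 0;0.8 0 0 0 0;1 0 0 0 0;1 0 0 0 0;1 0 0 0 0", "newtons": 20}}

```text
time: 4.55
eef_pos: [527.6, 289.4, 52.2]
eef_rot: [0.0, 0.988, -0.152, -0.0]
force: [0.1, -0.4, 0.8]
opening: 38.8
finger_force: 0.0
```

Run:
```python
from h import *
s=env.get_state();print(s["joint_pos"].round(4),s["force"]);plan(524,287.4,47,-19.3)
```

```text
[-0.2751  0.4595 -0.3776  1.689   0.1923  1.0307 -2.5924] [ 0.07440586 -0.36374485  0.76154161]
pos [527.6 289.4  52.2] yaw -17.47 units [-0.07  0.07  0.13] tz down -1.0
twist units 0.27
```

Emit:
{"op": "step_arm", "data": {"increments": "0.2 -0.07 0.05 0.12 0;0.2 0 0 0 0;0.2 0 0 0 0;1 0 0 0 0;1 0 0 0 0", "newtons": 20}}

```text
time: 5.05
eef_pos: [524.4, 288.3, 47.3]
eef_rot: [0.0, 0.988, -0.152, -0.0]
force: [-0.4, -0.4, 0.5]
opening: 25.5
finger_force: 0.0
```

Emit:
{"op": "step_arm", "data": {"increments": "1 0 0 0 0;1 0 0 0 0;1 0 0 0 0;1 0 0 0 0;1 0 0 0 0", "newtons": 20}}

```text
time: 5.55
eef_pos: [524.4, 288.1, 47.3]
eef_rot: [0.001, 0.988, -0.152, -0.0]
force: [0.5, -0.9, 2.4]
opening: 19.3
finger_force: 20.0
```

Emit:
{"op": "step_arm", "data": {"increments": "1 0 0 -0.5 0;1 0 0 -0.9 0;1 0 0 -0.9 0;1 0 0 -0.7 0;1 0 0 0 0", "newtons": 25}}

```text
time: 6.05
eef_pos: [526.1, 289.9, 171.7]
eef_rot: [-0.002, 0.988, -0.152, 0.003]
force: [0.8, 0.9, -1.3]
opening: 19.0
finger_force: 24.9
```

Emit:
{"op": "step_arm", "data": {"increments": "1 0.62 0.59 0 0;1 0.62 0.59 0 0;1 0.62 0.59 0 0;1 0.62 0.59 0 0;1 0.62 0.59 0 0"}}

```text
time: 6.55
eef_pos: [607.4, 137.3, 166.3]
eef_rot: [0.001, 0.988, -0.152, -0.001]
force: [0.8, 1.0, -0.5]
opening: 18.8
finger_force: 24.9
```

Emit:
{"op": "step_arm", "data": {"increments": "1 0.62 0.59 0 0;1 0.62 0.59 0 0;1 0.62 0.59 0 0;1 0.62 0.59 0 0;1 0.62 0.59 0 0"}}

```text
time: 7.05
eef_pos: [690.2, -12.4, 166.1]
eef_rot: [0.001, 0.988, -0.152, -0.001]
force: [0.6, 0.8, -2.0]
opening: 19.4
finger_force: 24.9
```

Emit:
{"op": "step_arm", "data": {"increments": "1 0 0 0 -1;1 0 0 0 -1;1 0 0 0 -1;1 0 0 0 -1;1 0 0 0 -1"}}

```text
time: 7.55
eef_pos: [689.7, -11.1, 166.0]
eef_rot: [0.0, 0.989, 0.15, -0.001]
force: [0.4, -0.7, -1.0]
opening: 19.6
finger_force: 24.9
```

Emit:
{"op": "step_arm", "data": {"increments": "1 0 0 0 -1;1 0 0 0 -1;1 0 0 0 -1;1 0 0 0 -1;1 0 0 0 -1"}}

```text
time: 8.05
eef_pos: [689.7, -11.1, 166.1]
eef_rot: [-0.0, 0.9, 0.435, -0.001]
force: [0.5, 0.4, -1.3]
opening: 19.4
finger_force: 24.9
```

Emit:
{"op": "step_arm", "data": {"increments": "1 0 0 0 -1;1 0 0 0 -1;1 0 0 0 -1;1 0 0 0 -1;1 0 0 0 -1"}}

```text
time: 8.55
eef_pos: [689.7, -11.1, 166.1]
eef_rot: [-0.0, 0.732, 0.682, -0.001]
force: [-0.2, -0.2, -0.1]
opening: 18.9
finger_force: 24.9
```

Run:
```python
from h import *
s=env.get_state();print(s["joint_pos"].round(3),s["force"]);plan(690,-11.2,10,87.7)
im,d,K,T=cam("side");cv2.imwrite("pics/s1.png",cv2.resize(im[:380,130:490][...,::-1],None,fx=1.5,fy=1.5))
im,d,K,T=cam("top");np.savez("top1.npz",im=im,d=d,K=K,T=T);cv2.imwrite("pics/t2.png",cv2.resize(im[160:280,120:240][...,::-1],None,fx=5,fy=5,interpolation=cv2.INTER_CUBIC))
```

```text
[ 0.312  0.565 -0.54   1.314  0.287  1.341 -0.295] [-0.22189979 -0.19722243 -0.10444221]
pos [689.7 -11.1 166.1] yaw 85.96 units [0.   0.02 3.9 ] tz down -1.0
twist units -0.25
```

View pics/t2.png

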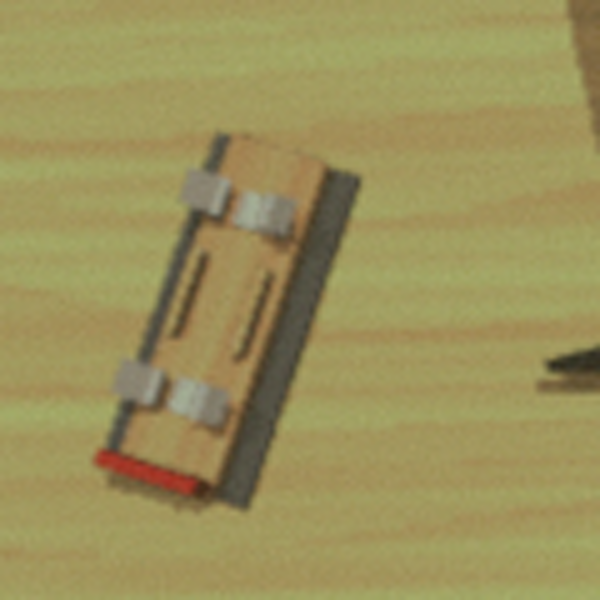

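View pics/s1.png

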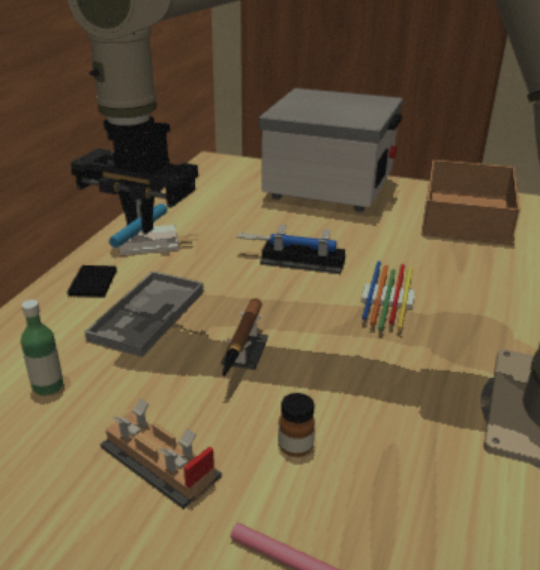

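The rack is now empty, with clips at crop (205,193)/(262,213) and (139,382)/(200,400), and the red stop at (150,472). In the side view the rod is held level above the tray. I'll lay it down.

Emit:
{"op": "step_arm", "data": {"increments": "1 0 0 0.9 -0.25;1 0 0 0.9 0;1 0 0 0.9 0;1 0 0 0.7 0;1 0 0 0.3 0"}}

```text
time: 9.15
eef_pos: [687.8, -11.5, 15.5]
eef_rot: [-0.002, 0.724, 0.69, -0.002]
force: [-0.6, -0.2, -1.1]
opening: 19.5
finger_force: 24.9
```

Emit:
{"op": "step_arm", "data": {"increments": "1 0 0 0.2 0;1 0 0 0 0;1 0 0 0 0"}}

```text
time: 9.45
eef_pos: [690.9, -11.2, 12.9]
eef_rot: [0.001, 0.723, 0.69, 0.0]
force: [-0.1, -0.6, -0.4]
opening: 19.1
finger_force: 24.9
```

Run:
```python
from h import *
D=np.load("top1.npz");K,T=D["K"],D["T"]
c=lambda x,y,z:ray((x+2)/5+119.5,(y+2)/5+159.5,z,K,T)[:2]
L=(c(190,295,38)+c(255,315,38))/2
st=c(150,472,60);ax=np.array([np.cos(np.radians(-19.3)),np.sin(np.radians(-19.3))])
A=(c(139,382,62)+c(200,400,62))/2;B=(c(205,193,62)+c(262,213,62))/2
print("cheeks",L,"stop",st,st+79*ax,"clips",A,B,(A+B)/2,np.degrees(np.arctan2(*(B-A)[::-1])))
plan(490,15.5,170,97.2)
```

```text
cheeks [506.15624406 289.17629841] stop [431.68398056 314.80048528] [506.24425574 288.68984826] clips [466.33375961 306.2169348 ] [548.02018981 279.02585088] [507.17697471 292.62139284] -18.411130137441152
pos [690.9 -11.2  12.9] yaw 87.33 units [ 0.43 -5.04 -3.93] tz down -1.0
twist units -1.44
```

Emit:
{"op": "step_arm", "data": {"increments": "1 0 0 0.12 0;1 0 0 0 0;1 0 0 0 0"}}

```text
time: 9.75
eef_pos: [690.1, -11.4, 7.0]
eef_rot: [0.0, 0.723, 0.691, -0.0]
force: [-0.7, 0.8, -1.0]
opening: 19.0
finger_force: 24.9
```

Emit:
{"op": "step_arm", "data": {"increments": "0.5 0 0 0 0;0.3 0 0 0 0;0.2 0 0 0 0;0.2 0 0 0 0;0.2 0 0 -0.5 0"}}

```text
time: 10.25
eef_pos: [688.1, -11.5, 24.1]
eef_rot: [-0.001, 0.723, 0.691, -0.002]
force: [-0.0, -1.0, 0.6]
opening: 34.1
finger_force: 0.0
```

Emit:
{"op": "step_arm", "data": {"increments": "0.2 0 0 -1 0;-1 0.1 -1 -1 -0.48;-1 0.1 -1 -1 -0.48;-1 0.1 -1 0 -0.48;-1 0.1 -1 0 0"}}

```text
time: 10.75
eef_pos: [538.5, -2.3, 138.3]
eef_rot: [0.001, 0.66, 0.751, 0.0]
force: [-1.2, -0.6, 1.2]
opening: 59.5
finger_force: 0.0
```

Run:
```python
from h import *
ax=np.array([np.cos(np.radians(97.2)),np.sin(np.radians(97.2))]);g=np.array([490,15.5])+18*ax;print(g)
plan(*g,35,97.2)
im,d,K,T=cam("top");cv2.imwrite("pics/t3.png",cv2.resize(im[90:270,160:360][...,::-1],None,fx=3,fy=3))
```

```text
[487.7440018   33.35806462]
pos [538.5  -2.3 138.3] yaw 97.43 units [ 1.05 -1.15  2.58] tz down -1.0
twist units 0.03
```

View pics/t3.png

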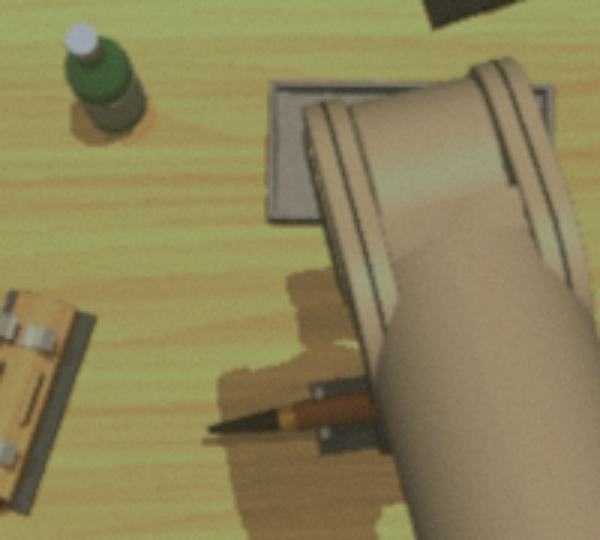

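The arm hides the tray, while the reamer is undisturbed at (300,412). I'll check the tray in the side view after the grasp.

Emit:
{"op": "step_arm", "data": {"increments": "-1 0.52 -0.58 0 0;-1 0.52 -0.58 0 0;-1 0 0 0.8 0;-1 0 0 0.8 0;-1 0 0 0.8 0"}}

```text
time: 11.3
eef_pos: [488.2, 32.3, 40.8]
eef_rot: [0.001, 0.661, 0.751, -0.0]
force: [0.8, -0.3, -0.3]
opening: 86.6
finger_force: 0.0
```

Emit:
{"op": "step_arm", "data": {"increments": "-1 0 0 0.15 0;-1 0 0 0 0;-1 0 0 0 0"}}

```text
time: 11.6
eef_pos: [488.9, 32.7, 36.7]
eef_rot: [0.001, 0.661, 0.751, 0.0]
force: [-0.3, -0.1, 0.6]
opening: 87.0
finger_force: 0.0
```

Run:
```python
from h import *
plan(487.7,33.4,35,97.2);print(env.get_state()["joint_pos"].round(2))
im,d,K,T=cam("side");cv2.imwrite("pics/s2.png",cv2.resize(im[140:300,180:380][...,::-1],None,fx=3.7,fy=3.7))
```

```text
pos [488.9  32.7  36.7] yaw 97.27 units [ 0.02 -0.03  0.04] tz down -1.0
twist units 0.01
[ 0.44  0.31 -0.66  1.98  0.24  0.93 -0.22]
```

View pics/s2.png

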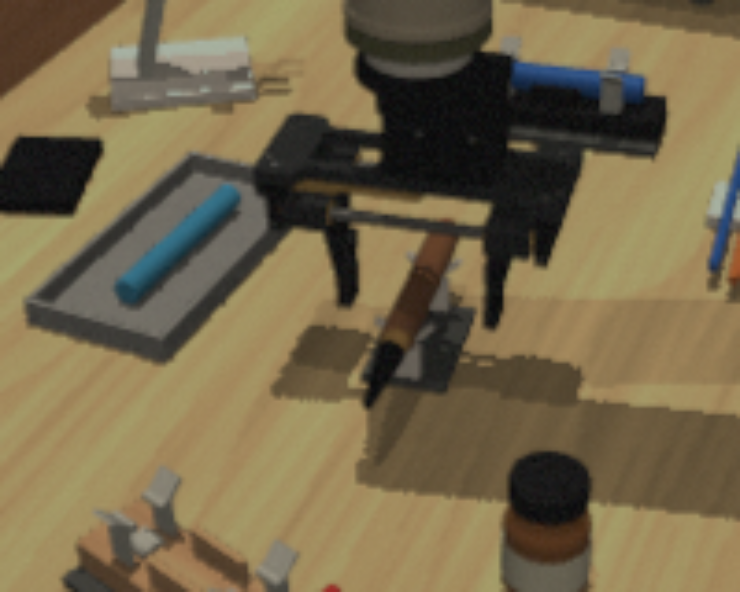

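The rod lies flat in the tray at (180,245), and the fingers at (345,290) and (492,310) straddle the reamer. I'll close on it.

Emit:
{"op": "step_arm", "data": {"increments": "0.4 0 0 0 0;0.4 0 0 0 0;0.4 0 0 0 0;0.7 0 0 0 0;1 0 0 0 0", "newtons": 30}}

```text
time: 12.15
eef_pos: [487.9, 32.4, 35.3]
eef_rot: [0.0, 0.661, 0.751, -0.001]
force: [-0.7, -0.8, 0.8]
opening: 55.1
finger_force: 0.0
```

Emit:
{"op": "step_arm", "data": {"increments": "1 0 0 0 0;1 0 0 0 0;1 0 0 0 0;1 0 0 0 0;1 0 0 0 0", "newtons": 30}}

```text
time: 12.65
eef_pos: [490.6, 32.8, 36.5]
eef_rot: [0.002, 0.661, 0.751, 0.002]
force: [6.8, 1.4, 1.7]
opening: 21.1
finger_force: 30.0
```

Emit:
{"op": "step_arm", "data": {"increments": "1 0 0 -0.3 0;1 0 0 -0.8 0;1 0 0 -0.9 0;1 0 0 -0.9 0;1 0 0 -0.5 0", "newtons": 40}}

```text
time: 13.15
eef_pos: [488.4, 32.9, 174.3]
eef_rot: [0.001, 0.661, 0.751, 0.0]
force: [0.7, 0.0, -1.5]
opening: 21.0
finger_force: 40.0
```

Emit:
{"op": "step_arm", "data": {"increments": "1 0.88 0.23 0 0;1 0.88 0.23 0 0;1 0.88 0.23 0 0;1 0.88 0.23 0 0"}}

```text
time: 13.55
eef_pos: [506.3, 178.0, 171.5]
eef_rot: [0.0, 0.661, 0.75, -0.001]
force: [0.6, 0.0, -1.4]
opening: 20.8
finger_force: 40.0
```

Emit:
{"op": "step_arm", "data": {"increments": "1 0.88 0.23 0 0;1 0.88 0.23 0 0;1 0.88 0.23 0 0;1 0 0 0 0.8;1 0 0 0 0.8"}}

```text
time: 14.05
eef_pos: [519.7, 286.5, 170.9]
eef_rot: [-0.001, 0.73, 0.683, -0.001]
force: [-0.4, 0.3, -1.6]
opening: 21.1
finger_force: 40.0
```

Emit:
{"op": "step_arm", "data": {"increments": "1 0 0 0 1;1 0 0 0 1;1 0 0 0 1;1 0 0 0 1;1 0 0 0 1"}}

```text
time: 14.55
eef_pos: [520.2, 284.9, 171.1]
eef_rot: [0.0, 0.9, 0.435, -0.001]
force: [-0.0, 0.1, -0.9]
opening: 20.7
finger_force: 40.0
```

Emit:
{"op": "step_arm", "data": {"increments": "1 0 0 0 1;1 0 0 0 1;1 0 0 0 1;1 0 0 0 1;1 0 0 0 1"}}

```text
time: 15.05
eef_pos: [520.1, 284.9, 171.1]
eef_rot: [0.001, 0.989, 0.15, -0.001]
force: [0.4, 0.3, -0.6]
opening: 20.9
finger_force: 40.0
```

Run:
```python
from h import *
plan(524.2,287.3,60,-18);print(env.get_state()["joint_pos"].round(3))
```

```text
pos [520.1 284.9 171.1] yaw 17.25 units [ 0.12 -0.03  2.78] tz down -1.0
twist units 5.13
[-0.115  0.353 -0.573  1.591  0.198  1.258 -1.991]
```

Emit:
{"op": "step_arm", "data": {"increments": "1 0.12 -0.03 0 0.8;1 0 0 0 0.8;1 0 0 0 0.8;1 0 0 0 0.8;1 0 0 0 0.8"}}

```text
time: 15.55
eef_pos: [524.3, 287.5, 171.1]
eef_rot: [0.001, 0.996, -0.089, -0.001]
force: [-0.1, 1.2, -3.2]
opening: 21.0
finger_force: 40.0
```

Emit:
{"op": "step_arm", "data": {"increments": "1 0 0 0.5 0.3;1 0 0 0.5 0.3;1 0 0 0.5 0.2;1 0 0 0.4 0;1 0 0 0 0"}}

```text
time: 16.05
eef_pos: [523.4, 286.7, 92.8]
eef_rot: [0.002, 0.991, -0.134, -0.002]
force: [-0.4, 0.0, -0.8]
opening: 20.7
finger_force: 40.0
```

Run:
```python
from h import *
plan(524.2,287.3,60,-19.3);s=env.get_state();print(s["joint_pos"].round(4),s["force"])
im,d,K,T=cam("side");np.savez("side3.npz",im=im,d=d,K=K,T=T);cv2.imwrite("pics/s3.png",cv2.resize(im[170:340,150:320][...,::-1],None,fx=3.4,fy=3.4,interpolation=cv2.INTER_CUBIC))
```

```text
pos [523.4 286.7  92.8] yaw -15.43 units [ 0.02 -0.02  0.82] tz down -1.0
twist units 0.56
[-0.2174  0.4163 -0.4474  1.6642  0.1962  1.1112 -2.56  ] [-0.35756892  0.02410847 -0.76285135]
```

View pics/s3.png

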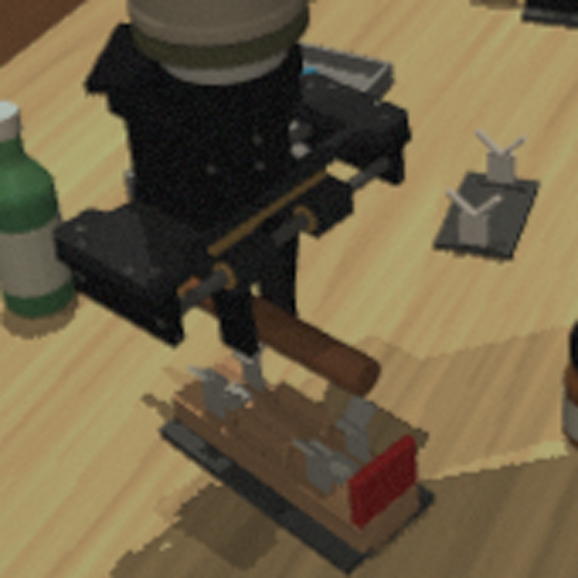

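The reamer hangs level over the rack, handle along it, with the butt at (365,375) towards the red stop at (385,480). I'll lower it onto the lips.

Emit:
{"op": "step_arm", "data": {"increments": "1 0.02 -0.02 0.4 0.3;1 0 0 0.3 0;1 0 0 0.2 0;1 0 0 0 0;1 0 0 0 0"}}

```text
time: 16.6
eef_pos: [525.9, 288.3, 59.4]
eef_rot: [0.0, 0.988, -0.152, -0.0]
force: [-0.0, 0.4, -1.2]
opening: 20.9
finger_force: 40.0
```

Run:
```python
from h import *
plan(524.2,287.3,48.5,-19.3);s=env.get_state();print(s["joint_pos"].round(4),s["force"],s["torque"])
```

```text
pos [525.9 288.3  59.4] yaw -17.51 units [-0.03  0.04  0.27] tz down -1.0
twist units 0.26
[-0.2797  0.4457 -0.3705  1.6899  0.1823  1.0409 -2.5863] [-0.00178778  0.37021939 -1.19226768] [ 0.07094062  0.02385212 -0.00083863]
```

Emit:
{"op": "step_arm", "data": {"increments": "1 -0.03 0.02 0.15 0;1 0 0 0.1 0;1 0 0 0 0;1 0 0 0 0;1 0 0 0 0"}}

```text
time: 17.1
eef_pos: [524.6, 287.9, 49.2]
eef_rot: [0.0, 0.988, -0.153, -0.0]
force: [-0.3, 1.1, 0.2]
opening: 20.8
finger_force: 40.1
```

Run:
```python
from h import *
plan(524.2,287.3,48.5,-19.3);s=env.get_state();print(s["force"],s["torque"])
```

```text
pos [524.6 287.9  49.2] yaw -17.55 units [-0.    0.02  0.02] tz down -1.0
twist units 0.25
[-0.283607    1.07536268  0.16490287] [ 0.12338807  0.1402231  -0.20968162]
```

Emit:
{"op": "step_arm", "data": {"increments": "1 0 0 0.05 0;1 0 0 0 0;0.7 0 0 0 0;0.4 0 0 0 0;0.2 0 0 0 0", "newtons": 15}}

```text
time: 17.6
eef_pos: [524.4, 287.7, 46.9]
eef_rot: [0.001, 0.988, -0.152, -0.0]
force: [0.1, 0.5, -0.4]
opening: 28.4
finger_force: 0.0
```

Emit:
{"op": "step_arm", "data": {"increments": "0 0 0 0 0;0 0 0 0 0;0 0 0 -0.3 0;0 0 0 -0.7 0;0 0 0 -0.7 -0.5"}}

```text
time: 18.1
eef_pos: [524.2, 287.8, 116.3]
eef_rot: [0.001, 0.992, -0.123, -0.001]
force: [0.3, 0.6, 0.9]
opening: 43.5
finger_force: 0.0
```

Run:
```python
from h import *
ax=np.array([.944,-.3305]);plan(*(np.array([507.5,292.5])),85,-10)
im,d,K,T=cam("side");np.savez("side4.npz",im=im,d=d,K=K,T=T);cv2.imwrite("pics/s4.png",cv2.resize(im[200:350,150:320][...,::-1],None,fx=4,fy=4,interpolation=cv2.INTER_CUBIC))
```

```text
pos [524.2 287.8 116.3] yaw -14.08 units [-0.43 -0.01  0.78] tz down -1.0
twist units -0.59
```

View pics/s4.png

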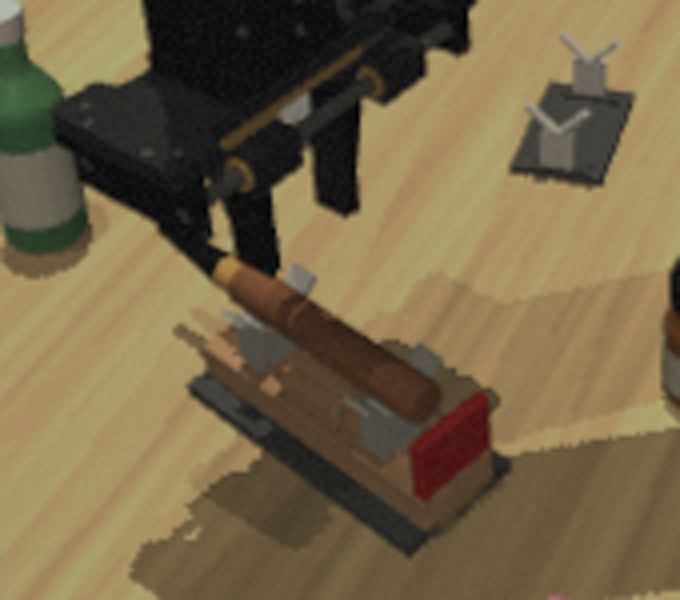

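The reamer rests in the lips of both clips, butt at (418,395) with a gap to the red stop and ferrule at (230,270). I'll check the centring.

Run:
```python
from h import *
D=np.load("side4.npz");im,K,T=D["im"],D["K"],D["T"]
c=lambda x,y,z:ray((x+1.5)/4+149.5,(y+1.5)/4+199.5,z,K,T)[:2]
b=c(418,393,59);f=c(240,284,62);print("butt",b,"ferr",f,np.hypot(*(b-f)),"mid",(b+f)/2)
# stop inner-face top edge (near face seen is inner): corners
s1,s2=c(411,448,60),c(487,397,60);ax=np.array([.944,-.3305]);print("stop inner",(s1+s2)/2,"gap butt-stop",(b-(s1+s2)/2)@ax)
plan(507.5,292.5,85,160.6)
```

```text
butt [455.25220455 308.89765443] ferr [568.94351002 276.99824228] 118.08168966459118 mid [512.09785729 292.94794835]
stop inner [433.44990805 320.86234062] gap butt-stop 24.53569668159702
pos [526.4 289.2 121.8] yaw -13.78 units [-0.48  0.04  0.92] tz down -1.0
twist units -25.36
```

Emit:
{"op": "step_arm", "data": {"increments": "0 0 0 -1 0;1 0.37 0.9 -0.2 0;1 0.37 0.9 0 0;1 0.37 0.9 0 0;1 0.37 0.9 0 0"}}

```text
time: 18.65
eef_pos: [547.0, 132.4, 164.2]
eef_rot: [0.0, 0.992, -0.123, 0.0]
force: [1.0, -0.1, 0.2]
opening: 18.9
finger_force: 0.0
```

Emit:
{"op": "step_arm", "data": {"increments": "1 0.37 0.9 0 0;1 0.37 0.9 0 0;1 0 0 0 0"}}

```text
time: 18.95
eef_pos: [558.8, 49.9, 163.9]
eef_rot: [0.002, 0.992, -0.127, 0.0]
force: [0.4, 0.9, -0.7]
opening: 1.5
finger_force: 0.0
```

Run:
```python
from h import *
im,d,K,T=cam("top");cv2.imwrite("pics/t5.png",cv2.resize(im[150:270,120:240][...,::-1],None,fx=5,fy=5,interpolation=cv2.INTER_CUBIC));np.savez("top5.npz",im=im,d=d,K=K,T=T)
H=cv2.cvtColor(im,cv2.COLOR_RGB2HSV).astype(int)
P=pts(d,K,T);m=(P[...,2]>56)&(d>0)&(H[...,0]<20)&(H[...,1]>120)&(abs(P[...,0]-507)<100)&(abs(P[...,1]-292)<60)
q=P[m];print(m.sum(),q.mean(0));ax=np.array([.944,-.3305]);t=(q[:,:2]-[507.5,292.5])@ax;print(np.percentile(t,[0,2,98,100]))
plan(507.5,292.5,90,-10)
```

```text
674 [499.10689168 293.40082907  67.6801992 ]
[-83.68356723 -82.37378142  66.26554439  78.64447969]
pos [558.5  53.5 163.9] yaw -14.41 units [-2.72 -5.47  1.84] tz down -1.0
twist units -0.64
```

View pics/t5.png

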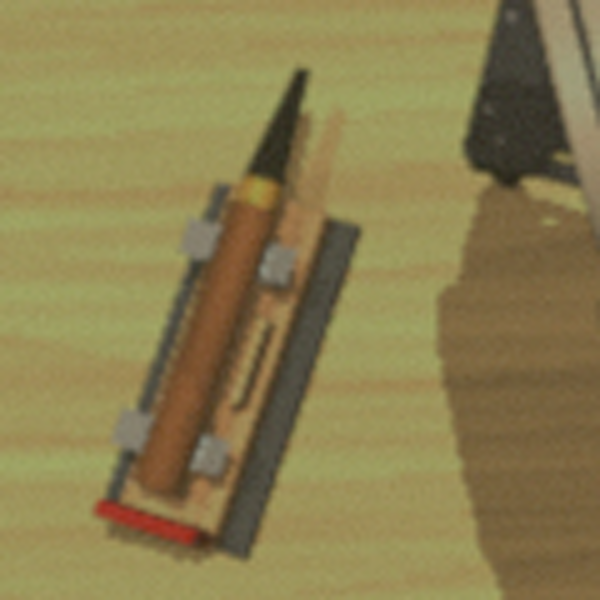

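The handle lies square in both clips, with ferrule edge (256,205), butt (161,488) and mid (208,346) against clip mid (201,347). That puts it centred to about 1.5 mm, so I'll go over the seat with the fingers closed and press.

Emit:
{"op": "step_arm", "data": {"increments": "1 -0.45 -0.91 0 0;1 -0.45 -0.91 0 0;1 -0.45 -0.91 0 0;1 -0.45 -0.91 0 0;1 -0.45 -0.91 0 0"}}

```text
time: 19.5
eef_pos: [513.9, 258.2, 163.8]
eef_rot: [0.0, 0.993, -0.122, 0.0]
force: [0.2, 0.7, 0.3]
opening: 0.6
finger_force: 0.0
```

Emit:
{"op": "step_arm", "data": {"increments": "1 -0.45 -0.91 0 0;1 0 0 0.8 0;1 0 0 0.8 0;1 0 0 0.4 0;1 0 0 0 0"}}

```text
time: 20.0
eef_pos: [504.4, 295.2, 81.0]
eef_rot: [0.001, 0.993, -0.122, -0.002]
force: [0.2, 0.2, 0.3]
opening: 0.4
finger_force: 0.0
```

Run:
```python
from h import *
plan(507.5,292.5,70,-19.3);s=env.get_state();print(s["joint_pos"].round(3),s["force"])
```

```text
pos [504.4 295.2  81. ] yaw -14.01 units [0.09 0.05 0.28] tz down -1.0
twist units 0.77
[-0.293  0.394 -0.383  1.711  0.163  1.073 -2.543] [0.19044602 0.21926424 0.33981947]
```

Emit:
{"op": "step_arm", "data": {"increments": "1 0.06 0.05 0.1 0;1 0 0 0.1 0;1 0 0 0.05 0;1 0 0 0 0;1 0 0 0 0"}}

```text
time: 20.5
eef_pos: [508.4, 292.4, 73.4]
eef_rot: [0.0, 0.992, -0.123, 0.0]
force: [0.0, 0.1, -0.4]
opening: 0.0
finger_force: 0.0
```

Emit:
{"op": "step_arm", "data": {"increments": "1 0 0 0.08 0;1 0 0 0.08 0;1 0 0 0 0"}}

```text
time: 20.8
eef_pos: [509.5, 293.2, 68.2]
eef_rot: [-0.001, 0.992, -0.123, 0.001]
force: [-0.2, -0.4, 9.1]
opening: 0.5
finger_force: 4.9
```

Contact at the expected height, so I keep pressing in small steps.

Emit:
{"op": "step_arm", "data": {"increments": "1 -0.02 0 0.08 0;1 0 0 0.08 0;1 0 0 0.08 0;1 0 0 0 0"}}

```text
time: 21.2
eef_pos: [507.2, 292.5, 56.6]
eef_rot: [0.001, 0.992, -0.123, -0.001]
force: [0.3, -0.1, 0.8]
opening: 0.5
finger_force: 0.1
```

Emit:
{"op": "step_arm", "data": {"increments": "1 0 0 0.08 0;1 0 0 0.08 0;1 0 0 0 0"}}

```text
time: 21.5
eef_pos: [508.0, 293.9, 52.1]
eef_rot: [-0.001, 0.992, -0.122, 0.001]
force: [-2.4, 1.2, 13.8]
opening: 0.6
finger_force: 6.8
```

Emit:
{"op": "step_arm", "data": {"increments": "1 0 0 0.06 0;1 0 0 0.03 0;1 0 0 0 0"}}

```text
time: 21.8
eef_pos: [508.7, 295.7, 51.7]
eef_rot: [-0.002, 0.993, -0.122, 0.002]
force: [-10.7, -1.0, 38.8]
opening: 0.5
finger_force: 19.5
```

Bottomed at 51.7, where home would put the handle top at 52. I'll lift off and look.

Emit:
{"op": "step_arm", "data": {"increments": "1 0 0 -0.2 0;1 0 0 -0.6 0;1 0 0 -1 0;1 0.4 0.9 -1 0;1 0.4 0.9 0 0"}}

```text
time: 22.3
eef_pos: [522.0, 220.9, 159.4]
eef_rot: [-0.002, 0.993, -0.121, 0.003]
force: [1.4, -0.7, -0.4]
opening: 0.3
finger_force: 0.0
```

Emit:
{"op": "step_arm", "data": {"increments": "1 0.4 0.9 0 0;1 0.4 0.9 0 0;1 0.4 0.9 0 0;1 0 0 0 0"}}

```text
time: 22.7
eef_pos: [541.3, 95.7, 154.2]
eef_rot: [0.002, 0.992, -0.127, -0.0]
force: [0.2, 0.5, 0.5]
opening: 0.5
finger_force: 0.0
```

Run:
```python
from h import *
a=cam("top");b=cam("side")
ct=cv2.resize(a[0][150:270,120:240],(400,400),interpolation=cv2.INTER_CUBIC);cs=cv2.resize(b[0][200:340,170:310],(400,400),interpolation=cv2.INTER_CUBIC)
cv2.imwrite("pics/f.png",np.hstack([ct,cs])[...,::-1])
im,d,K,T=a;H=cv2.cvtColor(im,cv2.COLOR_RGB2HSV).astype(int);P=pts(d,K,T);ax=np.array([.944,-.3305]);n=np.array([.3305,.944])
r=P[...,:2]-[507.5,292.5];t=r@ax;y=r@n
for x in(-55,-25,0,25,55):
    m=(abs(t-x)<6)&(abs(y)<5)&(d>0);print(x,np.median(P[...,2][m]).round(1))
D=np.load("top5.npz");P=pts(D["d"],K,T);r=P[...,:2]-[507.5,292.5];t=r@ax;y=r@n
print("before",[np.median(P[...,2][(abs(t-x)<6)&(abs(y)<5)]).round(1) for x in(-55,-25,0,25,55)])
```

```text
-55 51.8
-25 53.1
0 51.7
25 51.5
55 53.1
before [np.float64(70.1), np.float64(69.3), np.float64(70.2), np.float64(69.6), np.float64(69.5)]
```

View pics/f.png

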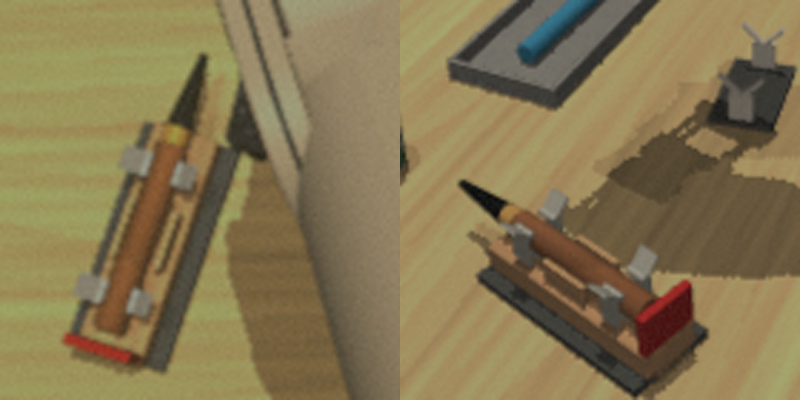

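The handle is home in both clips. Its top measures 52 mm along the whole length, against about 70 mm before the press. The tip points away from the stop, and the rod is in the tray. Handing in.

```bash
python3 -c "
from h import *
print(env.close_job())"
```

```text
the job is handed in; nothing more can be done
None
```

The job is handed in at about 23 s: the blue rod lies flat in the tray, and the reamer is snapped fully home in both clips of the red-stop rack, tip away from the stop. One risk: joint 7 briefly read -2.6014 against its -2.6 limit, and I don't know whether that counts as passing its range.

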